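Lock the pipe-bending jig's carriage with its headed pin

TASK

Take the loose chock bar off the bending jig's rails and put it flat in the empty long compartment of the tool tray. Then slide the jig's carriage up to the fork until it stops, so that the lug's hole lines up, and push the headed pin through fork and lug until its head is home against the guide bush. Leave the tube cutter, the fitting, the copper offcut and the spanner where they are.

Things in the scene. Friction and masses are not known exactly. Their poses are not given: they have to be found in the camera images.
- stand: Pipe-bending jig, fixed, placed and turned anew each time: grey bed plate 140 x 330 x 12 mm (x -70..70, y -40..290) with rails and a steel fork. Origin on the bench under the fork; x = direction in which the pin is pushed (roughly away from the robot), y = along the rails away from the fork, z up. Pin axis: along x at y = 0, z = 70 mm. Fork and bush fill y -20..20, x -62..24, up to z = 95.
- bush (a point): Centre of the guide bush's mouth face, where the pin's head must seat; at (-62, 0, 70) mm in stand, same axes. Square bush 32 x 32 mm, x -62..-24, on the near fork cheek (x -24..-12); hole 13 mm through both.
- far_hole (a point): Outer end of the far fork cheek's hole, at (24, 0, 70) mm in stand. Far cheek x 12..24, hole 14.5 mm; the slot between the cheeks is 24 mm wide.
- rails (a point): Point midway between the two rails' tops, at (0, 60, 40) mm in stand, where the chock bar lies. Steel rails 14 mm wide at x = -40 and +40, y 25..290, tops at z = 40.
- carriage (a joint): How far (m) the carriage stands back from home along the stand's +y: 0 = home at its stop, lug hole in line with the fork; at most 0.135. About 4 N friction; stays where left. Aluminium block x -52..52, z 42..62, at home y 35..150 mm, with a grooved bending former on top (84 mm disc, axis y = 95 at home, top z = 87).
- lug_hole (a point): Centre of the hole in the carriage's lug, on the pin axis when home. Lug 18 mm thick along x, z 50..90, hole 15 mm, its end 16 mm ahead of (-y of) this point.
- post (a point): Centre of the top of the carriage's upright round post: 18 mm diameter, standing free from z = 87 up to 135 mm at the former's centre (95 mm to +y of the lug hole). Push it to slide the carriage.
- pin: Headed steel pin: shank 12 mm diameter, 94 mm long with 3 mm tapered tip; head 26 mm diameter, 10 mm thick, domed outside. Origin at the centre of the head's underside, x along the shank to the tip; head at x -10..0. Starts parked level in the bush, tip 38 to 46 mm inside, head sticking out towards the robot. Loose, 1 mm play.
- bar: Chock bar: aluminium flat bar 150 x 24 x 12 mm, about 0.12 kg. Origin at the centre of its underside, x along its length, y across, z up. Starts across the rails between fork and carriage and blocks the carriage. In some starts fork and lug leave no finger room at its middle; about 45 mm from the middle (stand's +x side) there is.
- tray: Grey plastic tool tray 180 x 150 mm, fixed; floor 4 mm, dividers 4 mm thick with tops at z = 12 mm. Origin under its centre, x along the long compartments. Empty long compartment 172 x 44 mm along its -y edge; two short ones with nuts in the middle; a long one with a spanner along +y. Tray and parts bin can change places, left or right of the jig.
- pin_tip (a point): Centre of the pin's tip, 94 mm from the head's underside.
- slot (a point): Centre of the floor of the tray's empty long compartment, at (0, -49, 4) mm in tray, same axes.
- bin: Open black parts bin, fixed, 180 x 150 x 70 mm high, with pipe pieces in it; origin at the centre of its underside. Not used.
- cutter: Bystander: red tube cutter lying flat, about 130 x 60 x 26 mm; origin under its middle.
- fitting: Bystander: chrome compression fitting standing upright, 28 mm diameter, 42 mm high, beside the pin; origin under its centre.
- offcut: Bystander: copper tube offcut 100 mm long with a 22 mm square chrome collar, lying along its x; origin under its middle.
- wrench: Bystander: spanner 150 mm long, 38 mm wide, 8 mm thick, lying in the tray's other long compartment; origin under its middle.

How it is judged:
By the outcome, as a careful person would: the job done as asked, in the order asked, and still so for the second after the job is handed in, with the robot touching nothing.
It also fails if it takes over 64 s, if anything falls off the work surface, if the arm or the gripper's body presses on something with over 40 N, if the wrist force passes 120 N, or if a joint passes its speed limit or range.

ROBOT

A 6-joint arm with a two-finger parallel gripper is mounted at the origin on the work surface. World frame = base frame: x ahead of the robot, y to its left, z up, the work surface at z = 0. Lengths are in m, angles in rad, forces in N, time in s.
With the tool pointing down it reaches from about 0.35 to 0.95 m from the base axis. Payload 17.4 kg.
Tool frame: the origin (TCP) lies midway between the tips of the shut fingers; the grasp point (between the pads) lies 19 mm behind it; z points along the fingers, y is the direction in which the jaws open and shut (so a half turn about z gives the same grasp; the last joint's range is limited). The gripper opens to 93 mm and grips with 3 to 60 N. Pads are 15 mm wide; open, the fingers measure 128 mm over their backs; the gripper's body (75 mm by 188 mm) begins 65 mm behind the grasp point.
Start: joints at [1.069, 0.116, 1.442, -0, 1.584, -0.038], TCP at [0.302, 0.604, 0.219] pointing down, gripper open.
Joint ranges: [-2.83, 2.83], [-0.83, 2.19], [0.07, 2.5], [-1.14, 4.28], [0.01, 3], [-2.97, 2.97]. Speed limits (rad/s): [1.89, 1.89, 2.22, 3.14, 3.14, 3.14].

INTERFACE

Orientations are given as a rotation vector (axis times angle).
In Python, from bench import sense, grab_frame, close_job gives the robot as it stands. The module is installed in compiled form; this text tells all that it offers.
- The arm moves only by the tool jog_arm, never from a script. Its argument "increments" is text: rows parted by semicolons, each of 5 numbers parted by spaces: the shift along the tool's x, y, z in cm, then the turn about the tool's z in rad, then the opening, from 0 (shut) to 1 (fully open). In form: tx ty tz roll hand; .... A call has 1 to 12 rows; each row shifts and turns the commanded pose from where the row before left it, along the tool's axes as they then stand; what a row does not reach is not made up. A row lasts 1/12 s, in which the tool goes at most 41.7 mm and 7.16 degrees, less where a joint would pass 70% of its speed; a pose out of reach is approached as far as the arm can. A call with a gripper value outside its range is refused whole. The fingers move at their own pace and stop on an object; "grip_force" is the grip in N (left out, the last holds). Time passes only in rows, so rows that do not move let the fingers close. It gives the time, the measured TCP pose, the force and the opening at its end, in the units of the state.
- sense(): the state, without advancing time (a new reading comes with each control period).
- grab_frame(name): name is "scene" or "side" or "wrist"; returns a dict with "frame" (480x640x3 uint8, red, green, blue), "range_z" (480x640 float32, m along the optical axis (not along the pixel's ray), 0 where there is no reading), "camera_matrix" (3x3 intrinsics, pixels), "R" (3x3) and "t" (3): a world point X has camera coordinates R X + t; the wrist camera has in their place "tool_from_camera" (4x4, takes a point from camera to tool coordinates, whose origin is the TCP and whose axes are the flange's). Camera axes: x right, y down, z forward; pixel columns grow to the right and rows downward; lengths in m; the calibration is good to about 2 mm. The wrist camera is an equidistant fisheye: a pixel r from the principal point sees the ray r / f radians off the axis. A picture is of the moment at which its call begins: read the wrist's pose just before it.
- close_job(): hands the job in, once; it reports no verdict.
The state is a dict: "clock": time; "joint_positions": joint angles; "joint_vel": joint speeds; "joint_efforts": joint torques, N m; "tool_pos": TCP position; "ee_rot": TCP orientation; "ft_force": force on the tool from outside, world axes, zero at the start; "wrist_torque": the same for the moment, N m; "finger_gap": finger opening in m.
Only numpy, scipy, OpenCV 4.12 (cv2) and the standard library are available. Lean on these libraries where they do the work, as an engineer would, in place of code of your own. Each camera call takes 0.05 s, during which the arm holds its last target.

## Working session

There is one attempt and no reset: what is moved stays moved. The work goes in short steps, Python scripts to look and compute and a tool call to move; the robot and the scene stay as the last step left them, time stands still between calls to the robot, and variables do not carry over. Pictures are saved under pics/ and viewed, and the job is handed in when it is done.

Besides the shell and the picture viewer there is one more tool, called after "Call:" as name(argument=value, ...), one argument or row to a line, values as JSON. jog_arm: Moves the arm, as the interface text tells. Its arguments: {"type":"object","properties":{"increments":{"type":"string"},"grip_force":{"type":"number"}},"required":["increments"]}

```bash
mkdir -p pics; python3 - <<'E'
from bench import sense, grab_frame
import cv2, numpy as np, pickle
s=sense(); print(s)
for n in ["scene","side","wrist"]:
    f=grab_frame(n); pickle.dump(f,open(f"{n}0.pkl","wb"))
    cv2.imwrite(f"pics/{n}0.png",f["frame"][:,:,::-1])
    print(n,f["camera_matrix"].tolist(),[ (k,np.round(f[k],4).tolist()) for k in f if k in("R","t","tool_from_camera")])
E
```

```text
{'clock': 0.0, 'joint_positions': array([ 1.06918485e+00,  1.16479676e-01,  1.44224265e+00,  3.62082428e-06,
        1.58397208e+00, -3.78094431e-02]), 'joint_vel': array([-0.00128267, -0.00168226,  0.00072168, -0.00030517,  0.00119667,
       -0.00107068]), 'joint_efforts': array([-3.35032462e-03, -7.21273756e+01, -6.22614098e+01,  7.77947553e-02,
        2.37046141e-02, -2.88947865e-05]), 'tool_pos': array([0.30188426, 0.6035197 , 0.21792347]), 'ee_rot': array([-7.21957730e-01, -3.05720662e+00,  1.66638689e-03]), 'ft_force': array([-0.06675249, -0.2166633 , -0.04088523]), 'wrist_torque': array([-0.05727488, -0.02353115,  0.00308158]), 'finger_gap': 0.0932404716452062}
scene [[536.0300471174828, 0.0, 313.53587168052104], [0.0, 536.0300471174828, 233.70332106173703], [0.0, 0.0, 1.0]] [('R', [[-0.0608, 0.9981, -0.0041], [0.8545, 0.05, -0.5171], [-0.5159, -0.0349, -0.8559]]), ('t', [0.0627, -0.3855, 1.6664])]
side [[458.6601410250611, 0.0, 325.4551594296292], [0.0, 458.6601410250611, 242.81169405837431], [0.0, 0.0, 1.0]] [('R', [[0.9657, -0.2591, 0.0143], [-0.1827, -0.718, -0.6716], [0.1843, 0.646, -0.7407]]), ('t', [-0.5184, 0.1482, 0.9732])]
wrist [[371.64829954431775, 0.0, 329.16410208257133], [0.0, 371.64829954431775, 234.99912151790483], [0.0, 0.0, 1.0]] [('tool_from_camera', [[0.0007, -0.9685, -0.2491, 0.068], [1.0, 0.0005, 0.0007, 0.0001], [-0.0005, -0.2491, 0.9685, -0.1674], [0.0, 0.0, 0.0, 1.0]])]
```

View pics/scene0.png

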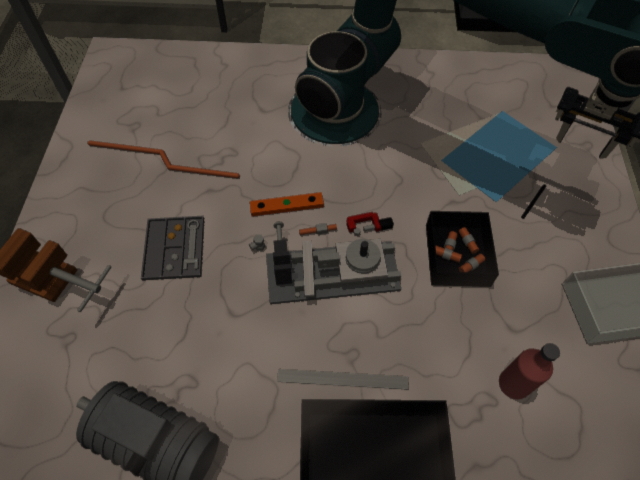

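View pics/side0.png

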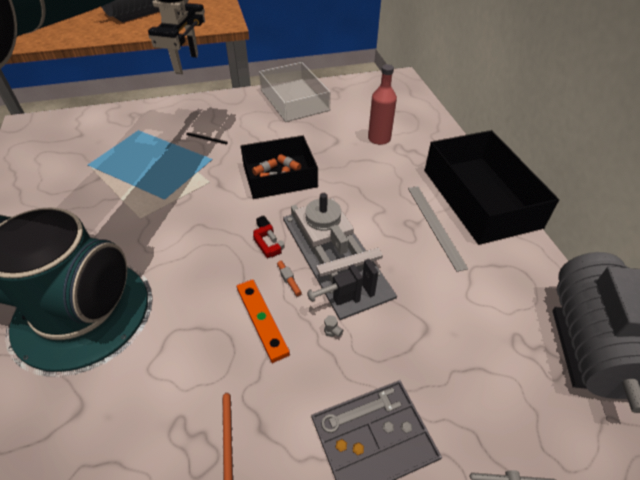

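View pics/wrist0.png

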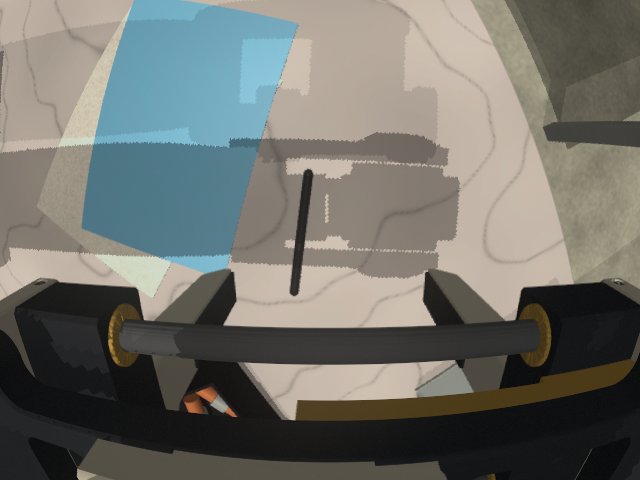

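```bash
cat > h.py <<'E'
import numpy as np, cv2, pickle
def xyz(f):
    K=f["camera_matrix"];z=f["range_z"].astype(float)
    v,u=np.mgrid[:480,:640]
    c=np.stack([(u-K[0,2])/K[0,0]*z,(v-K[1,2])/K[1,1]*z,z],-1)
    return (c-f["t"])@f["R"]   # R^T (c-t)
def ray(f,u,v,h):
    K=f["camera_matrix"];R=f["R"];t=f["t"]
    d=R.T@np.array([(u-K[0,2])/K[0,0],(v-K[1,2])/K[1,1],1.]);o=-R.T@t
    return o+d*(h-o[2])/d[2]
def crop(f,u0,u1,v0,v1,s,name):
    im=cv2.resize(f["frame"][v0:v1,u0:u1,::-1],None,fx=s,fy=s,interpolation=cv2.INTER_CUBIC)
    cv2.imwrite(name,im)
E
python3 - <<'E'
from h import *
f=pickle.load(open("scene0.pkl","rb"))
crop(f,235,415,205,310,4.4,"pics/c1.png")
crop(f,130,220,205,290,7,"pics/c2.png")
g=pickle.load(open("side0.pkl","rb"))
crop(g,240,410,180,350,3.5,"pics/c3.png")
for n,q in(("scene",f),("side",g)):
    P=xyz(q); np.save(n+"P.npy",P)
P=np.load("sceneP.npy")
for v in range(215,305,6): print(v,[tuple(np.round(P[v,u]*1000).astype(int)) for u in range(276,296,4)])
E
```

```text
215 [(np.int64(399), np.int64(-141), np.int64(-1)), (np.int64(399), np.int64(-130), np.int64(0)), (np.int64(396), np.int64(-120), np.int64(-3)), (np.int64(395), np.int64(-109), np.int64(-3)), (np.int64(396), np.int64(-98), np.int64(-2))]
221 [(np.int64(420), np.int64(-139), np.int64(1)), (np.int64(467), np.int64(-119), np.int64(77)), (np.int64(416), np.int64(-118), np.int64(-2)), (np.int64(417), np.int64(-107), np.int64(0)), (np.int64(418), np.int64(-96), np.int64(2))]
227 [(np.int64(476), np.int64(-130), np.int64(61)), (np.int64(480), np.int64(-119), np.int64(69)), (np.int64(436), np.int64(-116), np.int64(-1)), (np.int64(438), np.int64(-105), np.int64(3)), (np.int64(434), np.int64(-95), np.int64(-3))]
233 [(np.int64(458), np.int64(-135), np.int64(2)), (np.int64(499), np.int64(-117), np.int64(71)), (np.int64(453), np.int64(-115), np.int64(-5)), (np.int64(454), np.int64(-104), np.int64(-2)), (np.int64(452), np.int64(-93), np.int64(-3))]
239 [(np.int64(475), np.int64(-134), np.int64(-1)), (np.int64(517), np.int64(-115), np.int64(71)), (np.int64(524), np.int64(-104), np.int64(84)), (np.
[... 1756 characters left out ...]
np.int64(619), np.int64(-119), np.int64(7)), (np.int64(622), np.int64(-109), np.int64(14)), (np.int64(621), np.int64(-99), np.int64(14)), (np.int64(617), np.int64(-89), np.int64(6)), (np.int64(619), np.int64(-79), np.int64(11))]
293 [(np.int64(636), np.int64(-118), np.int64(9)), (np.int64(637), np.int64(-107), np.int64(12)), (np.int64(634), np.int64(-98), np.int64(7)), (np.int64(638), np.int64(-87), np.int64(16)), (np.int64(636), np.int64(-78), np.int64(13))]
299 [(np.int64(654), np.int64(-116), np.int64(12)), (np.int64(653), np.int64(-106), np.int64(12)), (np.int64(654), np.int64(-96), np.int64(15)), (np.int64(652), np.int64(-86), np.int64(13)), (np.int64(651), np.int64(-76), np.int64(11))]
```

View pics/c1.png

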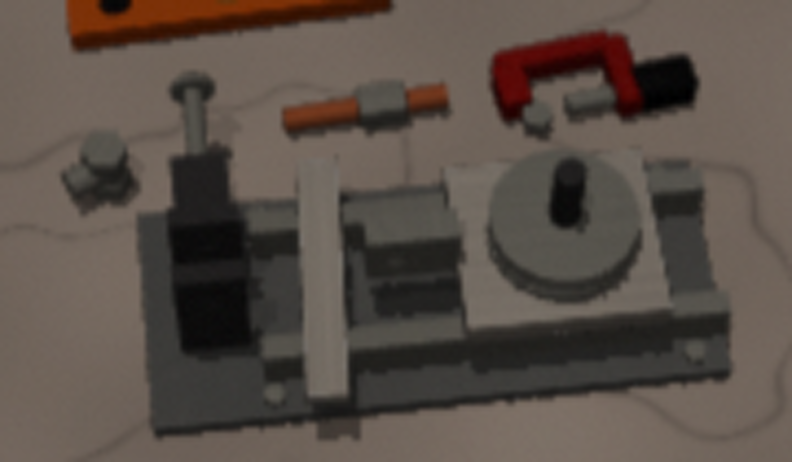

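View pics/c2.png

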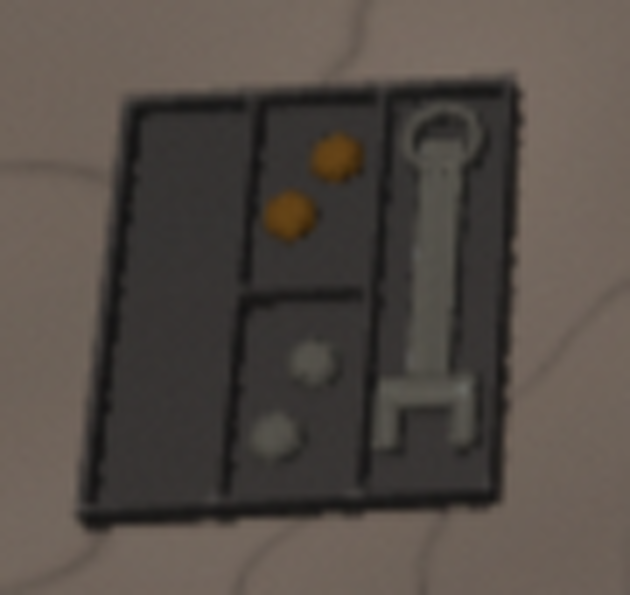

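View pics/c3.png

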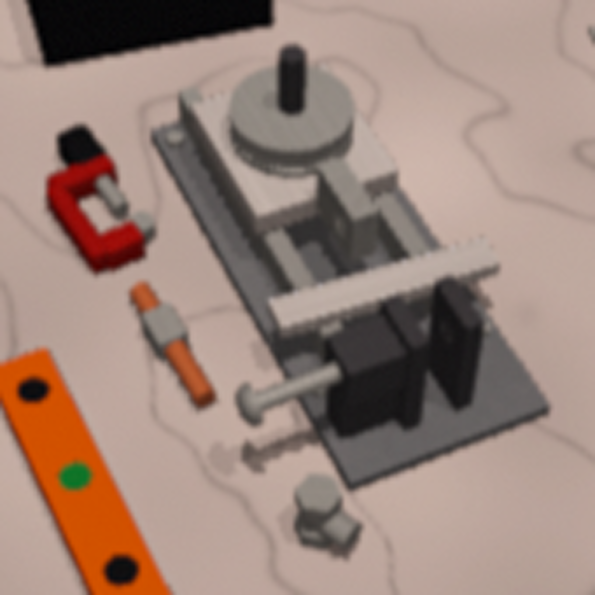

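```bash
python3 - <<'E'
from h import *
f=pickle.load(open("scene0.pkl","rb"));g=pickle.load(open("side0.pkl","rb"))
S=lambda a,b,h:ray(f,235+a/4.4-.4,205+b/4.4-.4,h)[:2]*1000
A,B,C=S(140,215,12),S(153,432,12),S(730,377,12)
G=lambda a,b,h:ray(g,240+a/3.5-.4,180+b/3.5-.4,h)[:2]*1000
A2,B2,D2=G(352,485,12),G(549,409,12),G(153,133,12)
print("scene",A,B,C,"side",A2,B2,D2)
src=np.array([[-70,-40],[70,-40],[70,290],[-70,290]])
def fit(s,d):
    M,_=cv2.estimateAffinePartial2D(s.astype(np.float32),np.array(d,np.float32)); 
    sc=np.hypot(M[0,0],M[1,0]); return sc,np.degrees(np.arctan2(M[1,0],M[0,0])),M[:,2]
print(fit(src[:3],[A,B,C])); print(fit(src[[0,1,3]],[A2,B2,D2]))
# pin head, bar ends
print("bar scene z52 corners",[S(*p,52) for p in((300,158),(338,158),(308,396),(349,396))])
print("bar side",[G(*p,52) for p in((270,303),(281,332),(487,240),(497,266))])
print("post top z135 scene",S(569,163,135),"side",G(293,50,135))
T=lambda a,b,h:ray(f,130+a/7-.4,205+b/7-.4,h)[:2]*1000
print("tray top12",[T(*p,12) for p in((127,97),(516,77),(496,497),(84,515))])
E
```

```text
scene [7094.01257039 1503.04535602] [5875.00454716 1308.27580635] [ 6343.36600202 -1549.35588718] side [-2084.85964352 -7482.57904315] [-3923.48381061 -7792.82203371] [ -1324.97909933 -11894.41826233]
(np.float64(8.817643650797779), np.float64(-170.92217402702323), array([6540.1570173 , 1057.37249756]))
(np.float64(13.318680333472992), np.float64(-170.42232490653942), array([-2915.53084891, -8163.0219029 ]))
bar scene z52 corners [array([30857.67770024,  3212.51991011]), array([30913.11175587,  2265.55188442]), array([24389.54093063,  2562.2178875 ]), array([24446.43755393,  1598.84942276])]
bar side [array([ -9991.9961754 , -41210.46551091]), array([-10049.49422945, -39631.9845168 ]), array([-19818.44344804, -42277.00414242]), array([-19737.70823166, -40790.02765665])]
post top z135 scene [80004.02196975 -9218.81146577] side [ -39609.18299676 -145784.46895275]
tray top12 [array([7880.58721375, 4440.57516451]), array([8038.89974148, 3125.45466839]), array([6442.0380384, 2921.2016086]), array([6300.78242307, 4227.24342378])]
```

Heights must be in metres; fixing.

```bash
python3 - <<'E'
from h import *
f=pickle.load(open("scene0.pkl","rb"));g=pickle.load(open("side0.pkl","rb"))
S=lambda a,b,h:ray(f,235+a/4.4-.4,205+b/4.4-.4,h/1000)[:2]*1000
A,B,C=S(140,215,12),S(153,432,12),S(730,377,12)
G=lambda a,b,h:ray(g,240+a/3.5-.4,180+b/3.5-.4,h/1000)[:2]*1000
A2,B2,D2=G(352,485,12),G(549,409,12),G(153,133,12)
np.set_printoptions(precision=1,suppress=True)
print("scene",A,B,C,"side",A2,B2,D2)
src=np.array([[-70,-40],[70,-40],[70,290],[-70,290]])
def fit(s,d):
    M,_=cv2.estimateAffinePartial2D(s.astype(np.float32),np.array(d,np.float32)); 
    sc=np.hypot(M[0,0],M[1,0]); return sc,np.degrees(np.arctan2(M[1,0],M[0,0])),M[:,2]
print(fit(src[:3],[A,B,C])); print(fit(src[[0,1,3]],[A2,B2,D2]))
print("bar scene z52 corners",[S(*p,52) for p in((300,158),(338,158),(308,396),(349,396))])
print("bar side",[G(*p,52) for p in((270,303),(281,332),(487,240),(497,266))])
print("post top z135 scene",S(569,163,135),"side",G(293,50,135))
T=lambda a,b,h:ray(f,130+a/7-.4,205+b/7-.4,h/1000)[:2]*1000
print("tray top12",[T(*p,12) for p in((127,97),(516,77),(496,497),(84,515))])
E
```

```text
scene [ 527.3 -153. ] [ 664.8 -131. ] [612.  191.4] side [ 526.  -158.1] [ 660.3 -135.5] [470.6 164.1]
(np.float64(0.9898321199723036), np.float64(9.222732211070904), array([ 589.7, -103. ]))
(np.float64(0.9885472750396145), np.float64(9.555011230180488), array([ 586.5, -107.6]))
bar scene z52 corners [array([506.4, -59.1]), array([505.1, -37.2]), array([656.1, -44. ]), array([654.7, -21.8])]
bar side [array([505.1, -41.7]), array([506. , -65.7]), array([654.1, -25.6]), array([652.9, -48.1])]
post top z135 scene [549.5  90.3] side [554.7  92.8]
tray top12 [array([ 438.6, -484.3]), array([ 420.7, -336. ]), array([ 600.9, -312.9]), array([ 616.8, -460.2])]
```

Call:
jog_arm(
  increments="0 0 -1.2 -0.114 1; 0 0 -1.2 -0.114 1; 0 0 -1.2 -0.114 1; 0 0 -1.2 -0.114 1; 0 0 -1.2 -0.115 1; 0 0 0 0 1",
  grip_force=40,
)

```text
clock: 0.65
tool_pos: [0.3022, 0.6041, 0.281]
ee_rot: [-0.177, 3.135, 0.004]
ft_force: [-0.2, -0.2, 0.8]
finger_gap: 0.0927
```

```bash
cat > t.py <<'E'
import sys
from bench import sense
from scipy.spatial.transform import Rotation as Ro
import numpy as np
np.set_printoptions(precision=4,suppress=True)
def rel(target,yaw=None):
    s=sense();R=Ro.from_rotvec(s["ee_rot"]).as_matrix()
    y=np.degrees(np.arctan2(R[1,1],R[0,1]))
    print("t",s["clock"],"tcp",s["tool_pos"],"jawyaw",y,"F",s["ft_force"],"gap",s["finger_gap"],"q",s["joint_positions"])
    d=R.T@(np.array(target)-s["tool_pos"])*100
    print("shift cm",d,"roll",None if yaw is None else -np.radians((yaw-y+90)%180-90))
if __name__=="__main__":
    a=[float(x) for x in sys.argv[1:]]
    rel(a[:3],a[3] if len(a)>3 else None)
E
python3 t.py 0.60 -0.04 0.28 96.1
```

```text
t 0.65 tcp [0.3022 0.6041 0.281 ] jawyaw 96.4792779331914 F [-0.1776 -0.2404  0.7656] gap 0.09271130473092504 q [ 1.0692  0.1059  1.3525 -0.      1.6804 -0.6147]
shift cm [-22.3254 -67.3567  -0.0117] roll 0.006619648714349073
```

Call:
jog_arm(
  increments="-1.1 -3.4 0 0 1; -1.1 -3.4 0 0 1; -1.1 -3.4 0 0 1; -1.1 -3.4 0 0 1; -1.1 -3.4 0 0 1; -1.1 -3.4 0 0 1; -1.1 -3.4 0 0 1; -1.1 -3.4 0 0 1; -1.1 -3.4 0 0 1; -1.1 -3.4 0 0 1; -1.1 -3.4 0 0 1; -1.1 -3.4 0 0 1",
)

```text
clock: 1.65
tool_pos: [0.477, 0.2104, 0.2779]
ee_rot: [0.161, -3.137, 0.0]
ft_force: [0.0, 0.4, -0.3]
finger_gap: 0.093
```

Call:
jog_arm(
  increments="-1.1 -3.4 0 0 1; -1.1 -3.4 0 0 1; -1.1 -3.4 0 0 1; -1.1 -3.4 0 0 1; -1.1 -3.4 0 0 1; -1.1 -3.4 0 0 1; -1.1 -3.4 0 0 1; -1.1 -2.9 0 0 1; 0 0 0 0 0.6; 0 0 0 0 0.6",
)

```text
clock: 2.48
tool_pos: [0.593, -0.0451, 0.2772]
ee_rot: [0.159, -3.136, -0.001]
ft_force: [-0.8, -0.4, 0.2]
finger_gap: 0.0837
```

```bash
python3 - <<'E'
from h import *
from bench import *
s=sense(); f=grab_frame("wrist"); f["s"]=s; pickle.dump(f,open("wrist1.pkl","wb"))
print(s["tool_pos"],s["ee_rot"],s["clock"],s["finger_gap"])
cv2.imwrite("pics/w1.png",f["frame"][:,:,::-1])
E
```

```text
[ 0.59304368 -0.04509132  0.27720495] [ 1.59101742e-01 -3.13574067e+00 -5.45731641e-04] 2.4833 0.08373492097248529
```

View pics/w1.png

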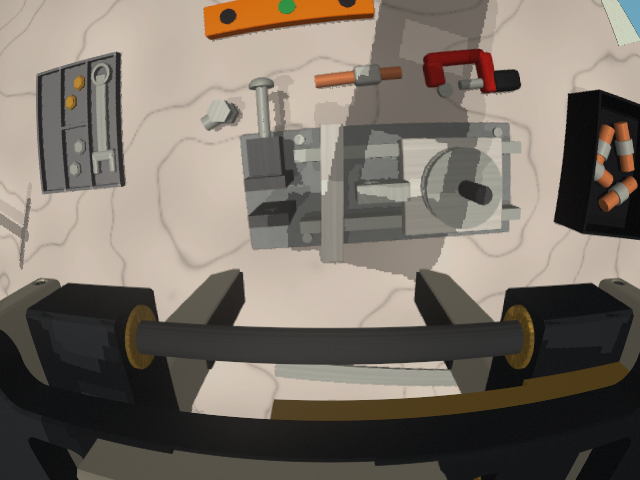

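```bash
cat >> h.py <<'E'
from scipy.spatial.transform import Rotation as Ro
def wray(f,u,v,h):
    K=f["camera_matrix"];T=f["tool_from_camera"];s=f["s"]
    x=u-K[0,2];y=v-K[1,2];r=np.hypot(x,y);th=r/K[0,0]
    d=np.array([np.sin(th)*x/r,np.sin(th)*y/r,np.cos(th)])
    Rt=Ro.from_rotvec(s["ee_rot"]).as_matrix()
    D=Rt@T[:3,:3]@d;o=Rt@T[:3,3]+s["tool_pos"]
    return o+D*(h-o[2])/D[2]
E
python3 - <<'E'
from h import *
f=pickle.load(open("wrist1.pkl","rb"))
crop(f,235,395,70,270,3,"pics/w1a.png")
crop(f,30,130,45,200,3.8,"pics/w1b.png")
crop(f,380,530,110,250,4,"pics/w1c.png")
E
```

```text
(no output)
```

View pics/w1a.png

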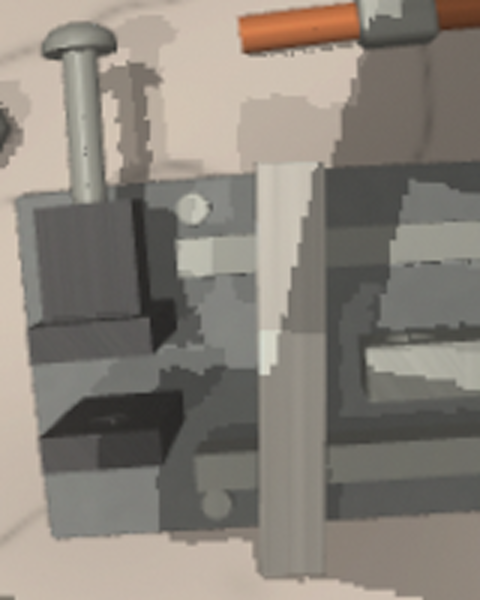

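View pics/w1b.png

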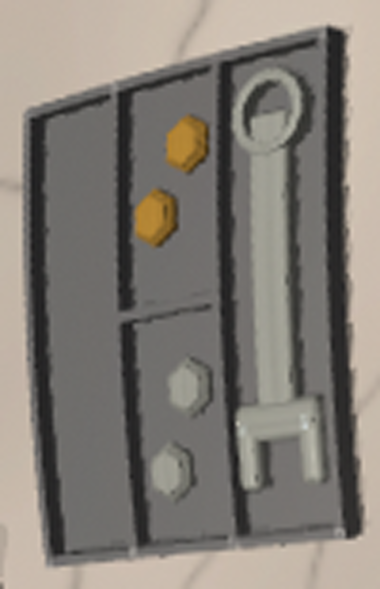

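View pics/w1c.png

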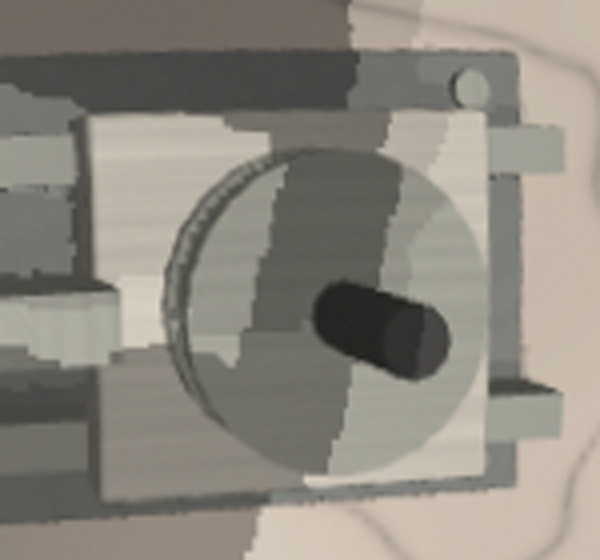

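```bash
python3 - <<'E'
from h import *
np.set_printoptions(precision=1,suppress=True)
f=pickle.load(open("wrist1.pkl","rb"))
a=lambda x,y,h:wray(f,235+x/3-.33,70+y/3-.33,h/1000)[:2]*1000
b=lambda x,y,h:wray(f,30+x/3.8-.37,45+y/3.8-.37,h/1000)[:2]*1000
c=lambda x,y,h:wray(f,380+x/4-.37,110+y/4-.37,h/1000)[:2]*1000
src=np.array([[-70,-40],[70,-40],[70,290],[-70,290]],np.float32)
def fit(s,d):
    M,_=cv2.estimateAffinePartial2D(np.array(s,np.float32),np.array(d,np.float32)); 
    return np.hypot(M[0,0],M[1,0]),np.degrees(np.arctan2(M[1,0],M[0,0])),M[:,2]
d=[a(16,197,12),a(52,537,12),c(518,487,12),c(520,52,12)]
print(d);sc,yw,o=fit(src,d);print("stand",sc,yw,o)
tc=[b(25,110,12),b(335,28,12),b(358,535,12),b(50,563,12)]
print(tc);print("tray",fit([[-90,-75],[-90,75],[90,75],[90,-75]],tc))
bc=[a(257,163,52),a(319,163,52),a(325,577,52),a(262,577,52)]
print(bc);print("bar",fit([[-75,-12],[-75,12],[75,12],[75,-12]],bc))
R=lambda p:(np.array([[np.cos(np.radians(yw)),np.sin(np.radians(yw))],[-np.sin(np.radians(yw)),np.cos(np.radians(yw))]])@(np.array(p)-o))
print("post",c(417,342,135),R(c(417,342,135)))
print("fork farcheek top inner",[R(a(*p,95)) for p in((42,437),(162,432),(30,325),(152,320),(36,205),(131,200))])
print("head centre",R(a(78,40,70)))
print("lug top end", [R(a(*p,90)) for p in((365,347),(366,400))])
E
```

```text
[array([ 526.3, -156.9]), array([ 662.6, -133.4]), array([606.9, 192. ]), array([469.2, 168.1])]
stand 0.9991757937443787 9.831665429350435 [ 587.6 -105.6]
[array([ 437.8, -489.4]), array([ 420.6, -337.2]), array([ 596.6, -312.9]), array([ 614.7, -465.3])]
tray (np.float64(1.021242054044062), np.float64(6.431903871628628), array([ 520.5, -403. ]))
[array([507.6, -63. ]), array([505.4, -41.6]), array([654.8, -23.2]), array([657.1, -46.5])]
bar (np.float64(1.0015218618383954), np.float64(6.646967577454538), array([581.2, -43.6]))
post [553.8  89.5] [  0.1 198. ]
fork farcheek top inner [array([ 12.1, -19.6]), array([13.4, 19.8]), array([-24.6, -19.6]), array([-22.7,  19.8]), array([-62.6, -14. ]), array([-61.1,  16.4])]
head centre [-118.2   -0.9]
lug top end [array([-8.7, 86.5]), array([ 8.5, 85.9])]
```

```bash
python3 t.py 0.6229 -0.0387 0.045 96.6
```

```text
t 2.5333 tcp [ 0.5928 -0.0441  0.2777] jawyaw 95.92182386350139 F [-0.5138  0.234   0.4474] gap 0.07987409832262948 q [-0.1172 -0.0678  1.5341  0.0002  1.6766 -1.7913]
shift cm [-3.0801  0.2095 23.2622] roll -0.011836406490355177
```

Call:
jog_arm(
  increments="-0.5 0.03 3.2 -0.012 0.6; -0.5 0.03 3.2 0 0.6; -0.5 0.03 3.2 0 0.6; -0.5 0.04 3.2 0 0.6; -0.5 0.04 3.2 0 0.6; -0.58 0.04 3.2 0 0.6; 0 0 0 0 0.6; 0 0 0 0 0.6",
)

```text
clock: 3.2
tool_pos: [0.6223, -0.037, 0.086]
ee_rot: [0.187, -3.133, -0.001]
ft_force: [1.2, -0.3, 0.8]
finger_gap: 0.0561
```

```bash
python3 t.py 0.6229 -0.0387 0.045 96.6; python3 - <<'E'
from h import *
from bench import *
s=sense(); f=grab_frame("wrist"); f["s"]=s; pickle.dump(f,open("wrist2.pkl","wb"))
cv2.imwrite("pics/w2.png",f["frame"][:,:,::-1])
E
```

```text
t 3.2 tcp [ 0.6223 -0.037   0.086 ] jawyaw 96.83373534012655 F [ 1.2333 -0.2984  0.8284] gap 0.05611404895415808 q [-0.1004  0.0731  1.7057  0.0001  1.3655 -1.7905]
shift cm [-0.051  -0.1754  4.0949] roll 0.004079451263477246
```

View pics/w2.png

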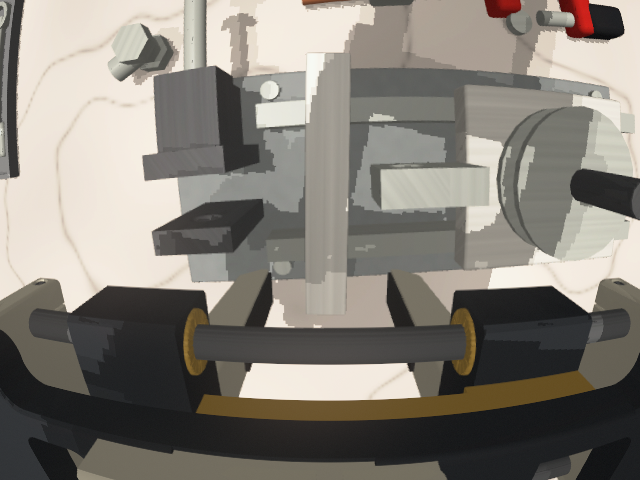

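Call:
jog_arm(
  increments="0 -0.1 1.5 0 0.6; 0 -0.05 1.5 0 0.6; 0 0 1.1 0 0.6; 0 0 0 0 0.6; 0 0 0 0 0; 0 0 0 0 0; 0 0 0 0 0; 0 0 0 0 0; 0 0 0 0 0; 0 0 0 0 0",
  grip_force=40,
)

```text
clock: 4.08
tool_pos: [0.6237, -0.0397, 0.0461]
ee_rot: [-0.187, 3.135, 0.0]
ft_force: [-0.4, 0.3, 2.7]
finger_gap: 0.0231
```

Call:
jog_arm(
  increments="0 0 0 0 0; 0 0 0 0 0; 0 0 0 0 0",
)

```text
clock: 4.33
tool_pos: [0.6237, -0.0397, 0.0461]
ee_rot: [-0.187, 3.135, -0.0]
ft_force: [-0.7, 0.3, 4.4]
finger_gap: 0.0233
```

Call:
jog_arm(
  increments="0 0 -0.5 0 0; 0 0 -1 0 0; 0 0 -1.5 0 0; 0 0 -2 0 0; 0 0 -2 0 0; 0 0 -2 0 0; 0 0 -2 0 0; 0 0 -1 0 0; 0 0 0 0 0",
)

```text
clock: 5.08
tool_pos: [0.6244, -0.0398, 0.1693]
ee_rot: [-0.187, 3.132, -0.001]
ft_force: [0.4, -0.1, -2.0]
finger_gap: 0.0231
```

```bash
python3 t.py 0.5677 -0.4444 0.10 97; python3 - <<'E'
from h import *
from bench import *
for n in("wrist","side"):
    s=sense(); f=grab_frame(n); f["s"]=s; pickle.dump(f,open(n+"3.pkl","wb"))
    cv2.imwrite("pics/%s3.png"%n,f["frame"][:,:,::-1])
crop(f,230,430,150,350,3,"pics/side3c.png")
E
```

```text
t 5.0833 tcp [ 0.6244 -0.0398  0.1693] jawyaw 96.83104242182404 F [ 0.4303 -0.1362 -1.9582] gap 0.023052685080087166 q [-0.1044  0.0237  1.6186 -0.      1.4948 -1.7944]
shift cm [ 10.4699 -39.492    6.9204] roll -0.002948866035366268
```

View pics/wrist3.png

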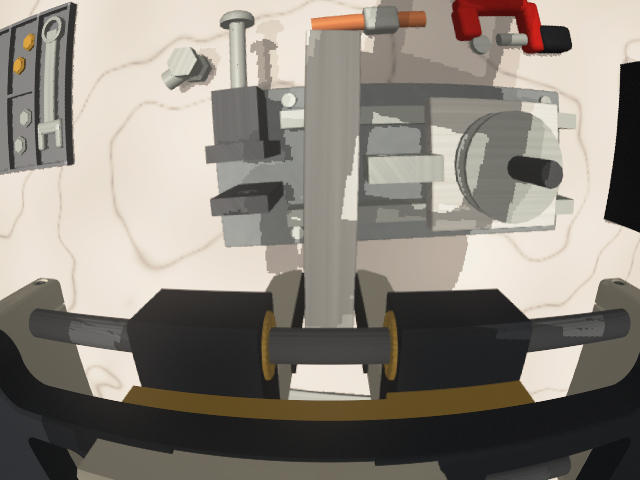

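View pics/side3c.png

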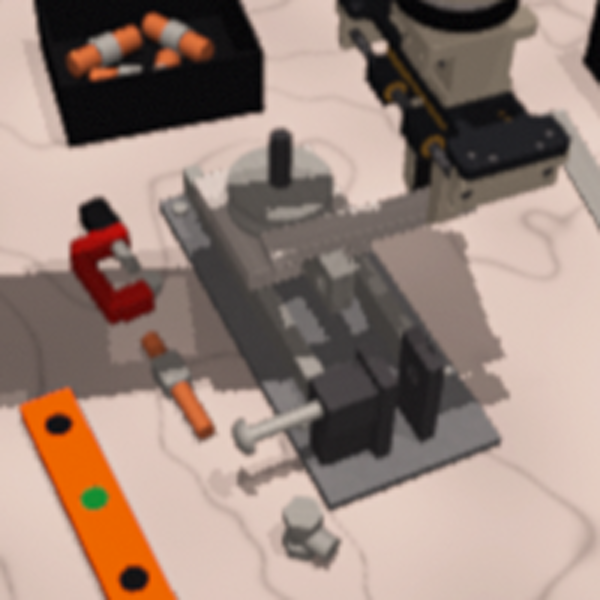

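```bash
cat >> h.py <<'E'
def wpt(f,u,v):
    K=f["camera_matrix"];T=f["tool_from_camera"];s=f["s"]
    z=np.median(f["range_z"][v-1:v+2,u-1:u+2])
    x=u-K[0,2];y=v-K[1,2];r=np.hypot(x,y);th=r/K[0,0]
    d=np.array([np.tan(th)*x/r,np.tan(th)*y/r,1.])*z
    Rt=Ro.from_rotvec(s["ee_rot"]).as_matrix()
    return d,T[:3,:3]@d+T[:3,3], Rt@(T[:3,:3]@d+T[:3,3])+s["tool_pos"]
E
python3 - <<'E'
from h import *
np.set_printoptions(precision=4,suppress=True)
f=pickle.load(open("wrist3.pkl","rb"))
for u,v in((333,34),(333,80),(333,150),(331,220),(331,270),(331,300),(310,100),(352,100),(318,318)): print(u,v,wpt(f,u,v)[1:])
E
```

```text
333 34 (array([ 0.116 ,  0.0014, -0.0059]), array([ 0.509 , -0.0522,  0.1746]))
333 80 (array([ 0.095 ,  0.0014, -0.0059]), array([ 0.5299, -0.0497,  0.1748]))
333 150 (array([ 0.0643,  0.0015, -0.0066]), array([ 0.5603, -0.046 ,  0.1756]))
331 220 (array([ 0.0335,  0.0006, -0.0067]), array([ 0.591 , -0.0431,  0.1758]))
331 270 (array([ 0.0103,  0.0007, -0.0073]), array([ 0.614 , -0.0403,  0.1765]))
331 300 (array([-0.0048,  0.0007, -0.0072]), array([ 0.629 , -0.0385,  0.1765]))
310 100 (array([ 0.0862, -0.0084, -0.0058]), array([ 0.5398, -0.0584,  0.1747]))
352 100 (array([ 0.0862,  0.0096, -0.0061]), array([ 0.5377, -0.0406,  0.175 ]))
318 318 (array([-0.0145, -0.0055, -0.007 ]), array([ 0.6394, -0.0435,  0.1763]))
```

Call:
jog_arm(
  increments="0.4 -1.5 0 0 0; 0.9 -3.4 0 0 0; 0.9 -3.4 0 0 0; 0.9 -3.4 0 0 0; 0.9 -3.4 0 0 0; 0.9 -3.4 0 0 0; 0.9 -3.4 0 0 0; 0.9 -3.4 0 0 0; 0.9 -3.4 0 0 0; 0.9 -3.4 0 0 0; 0.9 -3.4 0 0 0; 0.6 -2.4 0 0 0",
)

```text
clock: 6.18
tool_pos: [0.5674, -0.431, 0.1637]
ee_rot: [0.185, -3.134, -0.002]
ft_force: [1.0, 0.2, -1.4]
finger_gap: 0.0235
```

Call:
jog_arm(
  increments="0.4 -1.2 1.5 0 0; 0 0 2 0 0; 0 0 2 0 0; 0 0 1.4 0 0; 0 0 0 0 0; 0 0 0 0 0",
)

```text
clock: 6.68
tool_pos: [0.5663, -0.4397, 0.0954]
ee_rot: [0.188, -3.134, -0.002]
ft_force: [-0.4, 0.1, -1.1]
finger_gap: 0.0232
```

```bash
python3 t.py 0.5677 -0.4445 0.014 97; python3 - <<'E'
from h import *
from bench import *
for n in("wrist","scene"):
    s=sense(); f=grab_frame(n); f["s"]=s; pickle.dump(f,open(n+"4.pkl","wb"))
    if n=="wrist": crop(f,200,500,0,330,1.8,"pics/w4.png")
E
```

```text
t 6.6833 tcp [ 0.5663 -0.4397  0.0954] jawyaw 96.84996461794739 F [-0.3861  0.0875 -1.1208] gap 0.02322782724383896 q [-0.6958  0.2622  1.4764 -0.      1.4052 -2.3862]
shift cm [-0.098  -0.5077  8.1375] roll -0.0026186114113056044
```

View pics/w4.png

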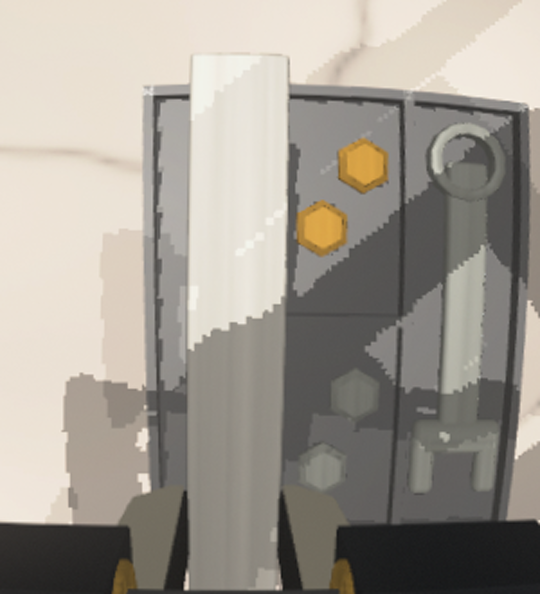

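```bash
python3 - <<'E'
from h import *
np.set_printoptions(precision=4,suppress=True)
f=pickle.load(open("wrist4.pkl","rb"))
w=lambda x,y,h:wray(f,200+x/1.8-.2,y/1.8-.2,h)
A=w(143,86,.012);B=w(529,104,.012);L=w(150,490,.012);Rr=w(505,520,.012)
D=w(403,100,.012)
print(A,B,L,Rr,D)
print("yaw near edge",np.degrees(np.arctan2(B[1]-A[1],B[0]-A[0]))-90,"left edge",np.degrees(np.arctan2(L[1]-A[1],L[0]-A[0])),np.linalg.norm((B-A)[:2]))
yw=np.radians(7.2);ex=np.array([np.cos(yw),np.sin(yw)]);ey=np.array([-ex[1],ex[0]])
mid=(A+B)[:2]/2; c=mid+.09*ex; print("centre",c,"slot",c-.049*ey,"tcp",c-.049*ey+.042*ex)
print("bar near end mid",w(240,54,.10))
E
```

```text
[ 0.4376 -0.489   0.012 ] [ 0.4188 -0.3392  0.012 ] [ 0.594  -0.4697  0.012 ] [ 0.5913 -0.3187  0.012 ] [ 0.4294 -0.3913  0.012 ]
yaw near edge 7.148672207220642 left edge 7.018026777714953 0.15101621254385114
centre [ 0.5175 -0.4028] slot [ 0.5236 -0.4514] tcp [ 0.5653 -0.4461]
bar near end mid [ 0.4484 -0.4523  0.1   ]
```

Call:
jog_arm(
  increments="0.1 -0.3 1.5 -0.003 0; 0.08 -0.3 2 0 0; 0 0 2 0 0; 0 0 1.5 0 0; 0 0 0.7 0 0; 0 0 0.4 0 0; 0 0 0 0 0; 0 0 0 0 0",
)

```text
clock: 7.45
tool_pos: [0.566, -0.4467, 0.0165]
ee_rot: [-0.192, 3.135, -0.001]
ft_force: [0.9, -0.1, -1.2]
finger_gap: 0.0231
```

```bash
python3 t.py 0.5653 -0.4461 0.013 97.1
```

```text
t 7.45 tcp [ 0.566  -0.4467  0.0165] jawyaw 97.0082597138167 F [ 0.8938 -0.0575 -1.186 ] gap 0.023116541668936962 q [-0.7035  0.3288  1.5292 -0.      1.2826 -2.3966]
shift cm [0.061  0.0696 0.3532] roll -0.0016011700506203676
```

Call:
jog_arm(
  increments="0 0 0.15 0 0; 0 0 0.15 0 0; 0 0 0 0 0; 0 0 0 0 0",
)

```text
clock: 7.78
tool_pos: [0.5657, -0.4465, 0.0129]
ee_rot: [-0.192, 3.136, -0.0]
ft_force: [-0.2, 0.2, -1.9]
finger_gap: 0.023
```

Call:
jog_arm(
  increments="0 0 0 0 0.36; 0 0 0 0 0.36; 0 0 0 0 0.36; 0 0 0 0 0.36; 0 0 -1.5 0 0.36; 0 0 -2.5 0 0.36; 0 0 -3 0 0.36; 0 0 -3 0 0.36; 0 0 -3 0 0.36; 0 0 0 0 0.36",
)

```text
clock: 8.62
tool_pos: [0.5672, -0.4477, 0.1515]
ee_rot: [-0.191, 3.129, -0.01]
ft_force: [1.1, -0.1, 2.3]
finger_gap: 0.0337
```

```bash
python3 - <<'E'
from h import *
from bench import *
n="wrist"
s=sense(); f=grab_frame(n); f["s"]=s; pickle.dump(f,open(n+"5.pkl","wb"))
crop(f,200,500,0,330,1.8,"pics/w5.png")
E
```

```text
(no output)
```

View pics/w5.png

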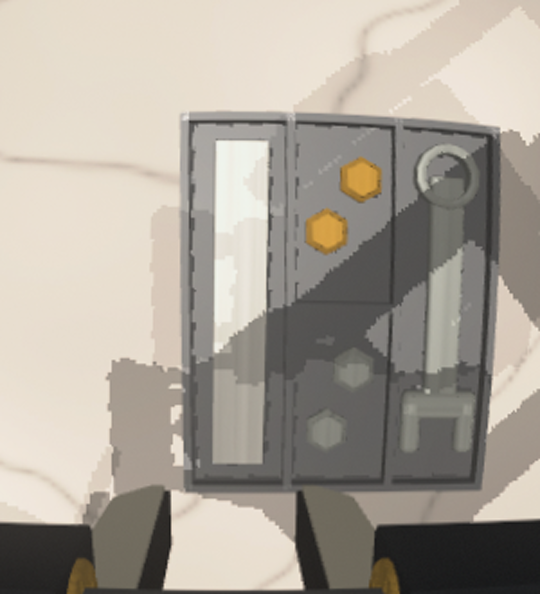

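```bash
python3 t.py 0.5540 0.0900 0.19 99.6
```

```text
t 8.6667 tcp [ 0.5667 -0.4473  0.1481] jawyaw 97.00128293473588 F [-0.3292 -0.2692 -0.2307] gap 0.03370659677547723 q [-0.7036  0.2381  1.4178  0.      1.4791 -2.3966]
shift cm [-5.3084 53.4676 -4.4204] roll -0.0453561691166231
```

Call:
jog_arm(
  increments="-0.3 1.8 -2.2 0 0.5; -0.33 3.4 -2.2 0 0.5; -0.33 3.4 0 0 0.5; -0.33 3.4 0 0 0.5; -0.33 3.4 0 0 0.5; -0.33 3.4 0 0 0.5; -0.33 3.4 0 0 0.5; -0.33 3.4 0 0 0.5; -0.33 3.4 0 0 0.5; -0.33 3.4 0 0 0.5; -0.33 3.4 0 0 0.5; -0.33 3.4 0 0 0.5",
)

```text
clock: 9.67
tool_pos: [0.5562, -0.051, 0.1866]
ee_rot: [0.192, -3.135, -0.0]
ft_force: [0.5, 0.2, 0.7]
finger_gap: 0.0469
```

Call:
jog_arm(
  increments="-0.33 3.4 0 0 0.5; -0.33 3.4 0 0 0.5; -0.33 3.4 0 0 0.5; -0.33 2.8 0 0 0.5; -0.33 1.2 0 -0.045 0.5; 0 0 0 0 0.5; 0 0 0 0 0.5",
)

```text
clock: 10.25
tool_pos: [0.5559, 0.0902, 0.1864]
ee_rot: [0.265, -3.13, 0.001]
ft_force: [-0.1, -0.5, -0.1]
finger_gap: 0.0461
```

```bash
python3 t.py 0.5540 0.0900 0.105 99.6; python3 - <<'E'
from h import *
from bench import *
n="wrist"
s=sense(); f=grab_frame(n); f["s"]=s; pickle.dump(f,open(n+"6.pkl","wb"))
cv2.imwrite("pics/w6.png",f["frame"][:,:,::-1])
E
```

```text
t 10.25 tcp [0.5559 0.0902 0.1864] jawyaw 99.6803303464155 F [-0.1376 -0.4799 -0.086 ] gap 0.04608538217699509 q [ 0.1158 -0.1176  1.7271 -0.0004  1.5327 -1.6239]
shift cm [0.1814 0.011  8.1427] roll 0.001402029034218237
```

View pics/w6.png

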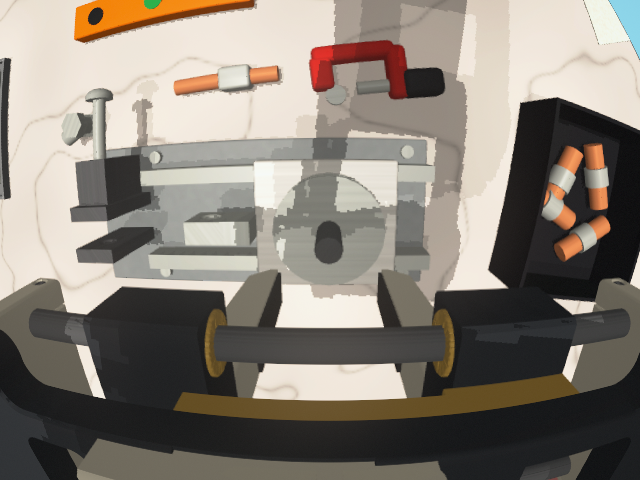

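```bash
python3 - <<'E'
from h import *
f=pickle.load(open("wrist6.pkl","rb"))
print(wray(f,329,250,.135))
E
```

```text
[0.55366902 0.08957651 0.135     ]
```

Call:
jog_arm(
  increments="0.1 0 1.5 0 0.5; 0 0 2 0 0.5; 0 0 2 0 0.5; 0 0 1.7 0 0.5; 0 0 0.9 0 0.5; 0 0 0 0 0.5",
)

```text
clock: 10.8
tool_pos: [0.5538, 0.0891, 0.1029]
ee_rot: [0.26, -3.127, 0.0]
ft_force: [-0.1, -0.6, -0.6]
finger_gap: 0.0465
```

Call:
jog_arm(
  increments="0 0 0 0 0; 0 0 0 0 0; 0 0 0 0 0; 0 0 0 0 0; 0 0 0 0 0; 0 0 0 0 0",
  grip_force=10,
)

```text
clock: 11.3
tool_pos: [0.5552, 0.0902, 0.1063]
ee_rot: [-0.262, 3.13, -0.0]
ft_force: [-0.3, -0.9, 4.1]
finger_gap: 0.0179
```

Call:
jog_arm(
  increments="0 -0.4 0 0 0; 0 -0.8 0 0 0; 0 -1 0 0 0; 0 -1 0 0 0; 0 -1 0 0 0; 0 -1 0 0 0; 0 -1 0 0 0; 0 -1 0 0 0; 0 -1 0 0 0; 0 -0.8 0 0 0; 0 -0.3 0 0 0; 0 0 0 0 0",
)

```text
clock: 12.3
tool_pos: [0.5712, -0.0024, 0.1063]
ee_rot: [-0.261, 3.129, -0.001]
ft_force: [6.2, -2.7, 4.4]
finger_gap: 0.0178
```

Call:
jog_arm(
  increments="0 -0.15 0 0 0; 0 -0.15 0 0 0; 0 -0.15 0 0 0; 0 0 0 0 0",
)

```text
clock: 12.63
tool_pos: [0.5718, -0.0057, 0.1063]
ee_rot: [-0.262, 3.129, 0.0]
ft_force: [4.5, 2.3, 4.9]
finger_gap: 0.0175
```

Call:
jog_arm(
  increments="0 -0.15 0 0 0; 0 -0.15 0 0 0; 0 -0.1 0 0 0; 0 0 0 0 0; 0 0 0 0 0",
)

```text
clock: 13.05
tool_pos: [0.5724, -0.0095, 0.1063]
ee_rot: [-0.263, 3.129, 0.0]
ft_force: [4.4, 2.3, 5.4]
finger_gap: 0.0179
```

Call:
jog_arm(
  increments="0 -0.1 0 0 0; 0 -0.1 0 0 0; 0 0 0 0 0; 0 0 0 0 0",
)

```text
clock: 13.38
tool_pos: [0.5728, -0.0114, 0.1063]
ee_rot: [-0.263, 3.129, 0.0]
ft_force: [4.9, 3.4, 5.8]
finger_gap: 0.018
```

Call:
jog_arm(
  increments="0 -0.1 0 0 0; 0 -0.1 0 0 0; 0 0 0 0 0; 0 0 0 0 0",
)

```text
clock: 13.72
tool_pos: [0.5729, -0.0126, 0.1063]
ee_rot: [-0.263, 3.129, 0.003]
ft_force: [2.0, 11.7, 6.5]
finger_gap: 0.0176
```

Call:
jog_arm(
  increments="0 -0.1 0 0 0; 0 -0.1 0 0 0; 0 0 0 0 0; 0 0 0 0 0",
)

```text
clock: 14.05
tool_pos: [0.5731, -0.0133, 0.1062]
ee_rot: [-0.264, 3.129, 0.007]
ft_force: [1.0, 19.3, 8.0]
finger_gap: 0.0193
```

Call:
jog_arm(
  increments="0 0 0 0 0.4; 0 0 0 0 0.4; 0 0 0 0 0.4; 0 0 -1 0 0.4; 0 0 -2.5 0 0.4; 0 0 -3.5 0 0.4; 0 0 -3.5 0 0.4; 0 0 -3.5 0 0.4; 0 0 0 0 0.4; 0 0 0 0 0",
)

```text
clock: 14.88
tool_pos: [0.5733, -0.016, 0.2483]
ee_rot: [-0.262, 3.127, -0.001]
ft_force: [-0.2, -0.2, -0.5]
finger_gap: 0.0341
```

```bash
python3 t.py 0.5540 0.0900 0.105 99.6; python3 - <<'E'
from h import *
from bench import *
n="wrist"
s=sense(); f=grab_frame(n); f["s"]=s; pickle.dump(f,open(n+"7.pkl","wb"))
crop(f,150,450,40,300,2.6,"pics/w7.png")
E
```

```text
t 14.8833 tcp [ 0.5733 -0.016   0.2483] jawyaw 99.56674854303951 F [-0.1667 -0.186  -0.5243] gap 0.034058996554404565 q [-0.0723 -0.1138  1.624  -0.0002  1.6277 -1.8101]
shift cm [ 0.1947 10.7888 14.314 ] roll -0.0005803474050456557
```

View pics/w7.png

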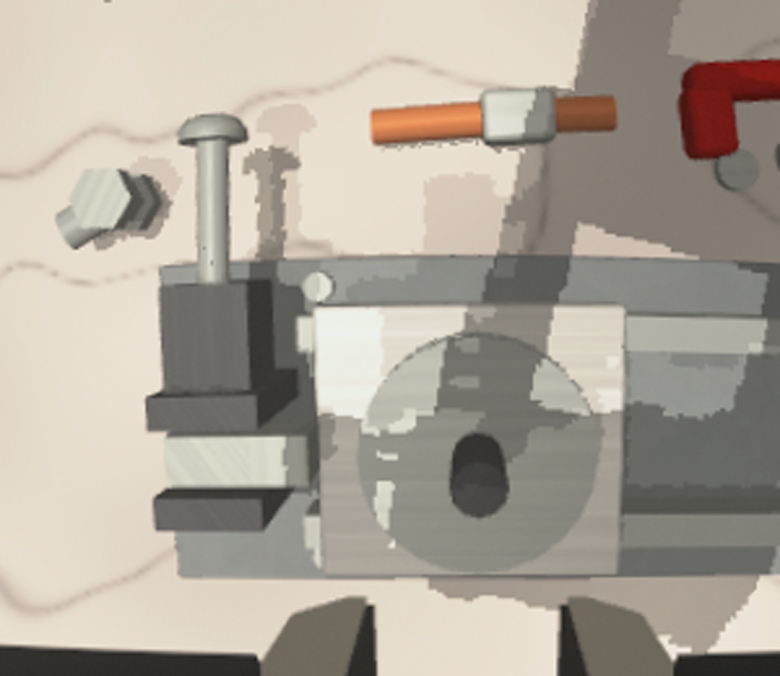

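```bash
python3 - <<'E'
from h import *
np.set_printoptions(precision=1,suppress=True)
f=pickle.load(open("wrist7.pkl","rb"))
w=lambda x,y,h:wray(f,150+x/2.6-.3,40+y/2.6-.3,h/1000)[:2]*1000
yw=np.radians(9.6);o=np.array([587.6,-105.6])
R=lambda p:np.array([[np.cos(yw),np.sin(yw)],[-np.sin(yw),np.cos(yw)]])@(p-o)
for n,p in dict(post=(478,492,135),lugL=(168,462,90),fnear=(148,395,95),fnearR=(258,395,95),ffar=(155,527,95),ffarR=(264,527,95),headL=(179,130,70),headR=(247,130,70),headtop=(212,116,76),bushL=(163,283,86),bushR=(248,281,86),shankL=(197,230,70),shankR=(228,230,70),sh2L=(197,160,70),sh2R=(228,160,70)).items():
    print(n,w(*p),R(w(*p)))
E
```

```text
post [572.5 -12.9] [ 0.6 93.9]
lugL [ 590.6 -121. ] [  0.4 -15.7]
fnear [ 566.8 -129.3] [-24.5 -19.9]
fnearR [561.  -90.1] [-23.6  19.7]
ffar [ 613.8 -122.3] [ 23.  -20.8]
ffarR [606.9 -82.5] [22.9 19.6]
headL [ 472.6 -139. ] [-118.9  -13.7]
headR [ 470.1 -113.4] [-117.2   11.9]
headtop [ 466.9 -125.6] [-122.3    0.4]
bushL [ 528.2 -131.4] [-62.8 -15.6]
bushR [ 523.7 -100.9] [-62.3  15.3]
shankL [ 508.5 -126.2] [-81.4  -7.1]
shankR [ 507.1 -114.6] [-80.9   4.6]
sh2L [ 483.  -130.3] [-107.3   -6.9]
sh2R [ 481.8 -118.6] [-106.5    4.8]
```

```bash
python3 t.py 0.4397 -0.1306 0.06 99.6
```

```text
t 14.9333 tcp [ 0.5728 -0.016   0.2461] jawyaw 99.56596222733327 F [ 0.0026 -0.2874  0.1725] gap 0.030830790386265794 q [-0.0723 -0.1127  1.6264 -0.0002  1.6271 -1.81  ]
shift cm [15.044  -9.0856 18.6066] roll -0.0005940712030796184
```

Call:
jog_arm(
  increments="1.5 -0.9 0 0 0; 2.5 -1.5 0 0 0; 2.5 -1.5 0 0 0; 2.5 -1.5 0 0 0; 2.5 -1.5 0 0 0; 2.5 -1.5 0 0 0; 1.04 -0.69 2 0 0; 0 0 3 0 0; 0 0 3 0 0; 0 0 3 0 0; 0 0 2.5 0 0; 0 0 0 0 0",
)

```text
clock: 15.93
tool_pos: [0.4368, -0.1296, 0.1044]
ee_rot: [0.261, -3.123, -0.006]
ft_force: [-0.8, 0.8, -1.3]
finger_gap: 0.0003
```

```bash
python3 t.py 0.4397 -0.1306 0.06 99.6; python3 - <<'E'
from h import *
from bench import *
for n in("wrist","side"):
    s=sense(); f=grab_frame(n); f["s"]=s; pickle.dump(f,open(n+"8.pkl","wb"))
    if n=="wrist": cv2.imwrite("pics/w8.png",f["frame"][:,:,::-1])
    else: crop(f,230,430,180,350,3.5,"pics/s8.png")
E
```

```text
t 15.9333 tcp [ 0.4368 -0.1296  0.1044] jawyaw 99.5672996076061 F [-0.8068  0.8371 -1.3498] gap 0.00028345966200056397 q [-0.3443 -0.3219  2.0322 -0.0001  1.4399 -2.0821]
shift cm [-0.305  -0.1675  4.44  ] roll -0.0005707295139675219
```

View pics/w8.png

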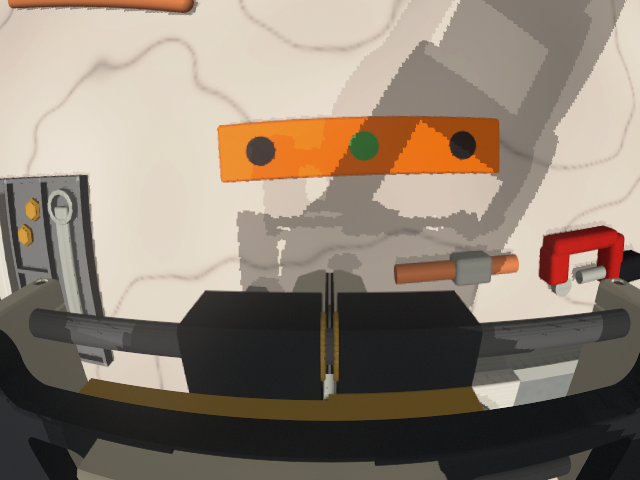

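View pics/s8.png

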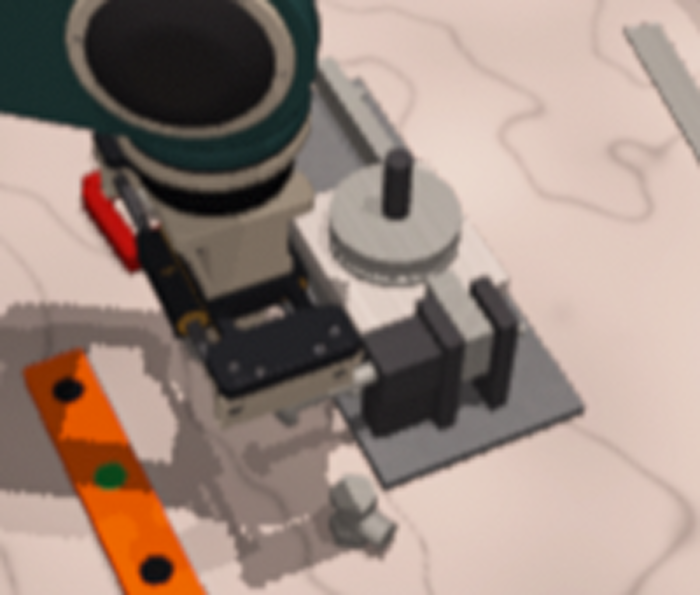

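Call:
jog_arm(
  increments="0 -0.15 1.5 0 0; 0 0 1.8 0 0; 0 0 1.3 0 0; 0 0 0 0 0; 0 0 0 0 0",
)

```text
clock: 16.45
tool_pos: [0.44, -0.1319, 0.0653]
ee_rot: [0.262, -3.13, -0.0]
ft_force: [-0.1, 0.7, 0.8]
finger_gap: 0.0002
```

Call:
jog_arm(
  increments="-0.4 0 0 0 0; -0.5 0 0 0 0; -0.5 0 0 0 0; -0.3 0 0 0 0; -0.3 0 0 0 0; -0.3 0 0 0 0; 0 0 0 0 0; 0 0 0 0 0",
)

```text
clock: 17.12
tool_pos: [0.4622, -0.1282, 0.0646]
ee_rot: [0.262, -3.129, 0.0]
ft_force: [-7.0, -0.4, 3.1]
finger_gap: 0.0001
```

```bash
cat > st.py <<'E'
from bench import sense
import numpy as np
s=sense();yw=np.radians(9.6);p=(s["tool_pos"][:2]*1000-[587.6,-105.6])
print(s["clock"],"stand xy",p@[np.cos(yw),np.sin(yw)],p@[-np.sin(yw),np.cos(yw)],s["tool_pos"],s["ft_force"])
E
python3 st.py
```

```text
17.1167 stand xy -127.4064174699283 -1.3791887599675172 [ 0.46220778 -0.12820728  0.06463805] [-6.96662458 -0.41686139  3.13581241]
```

Call:
jog_arm(
  increments="0.5 0 0 0 0; 0 0.05 0.6 0 0; 0 0 0 0 0; -0.4 0 0 0 0; -0.3 0 0 0 0; -0.3 0 0 0 0; -0.3 0 0 0 0; -0.3 0 0 0 0; 0 0 0 0 0",
)

```text
clock: 17.87
tool_pos: [0.4739, -0.1257, 0.0587]
ee_rot: [-0.263, 3.13, 0.0]
ft_force: [-0.8, 0.3, -1.1]
finger_gap: 0.0004
```

```bash
python3 st.py;python3 - <<'E'
from h import *
from bench import *
for n in("scene","side"):
    s=sense(); f=grab_frame(n); f["s"]=s; pickle.dump(f,open(n+"9.pkl","wb"))
    if n=="scene": crop(f,235,415,205,310,4.4,"pics/c9.png")
    else: crop(f,230,430,180,350,3.5,"pics/s9.png")
E
```

```text
17.8667 stand xy -115.45073391375047 -0.8561310421629662 [ 0.47390881 -0.12569772  0.05866607] [-0.75371325  0.26698763 -1.05094512]
```

View pics/s9.png

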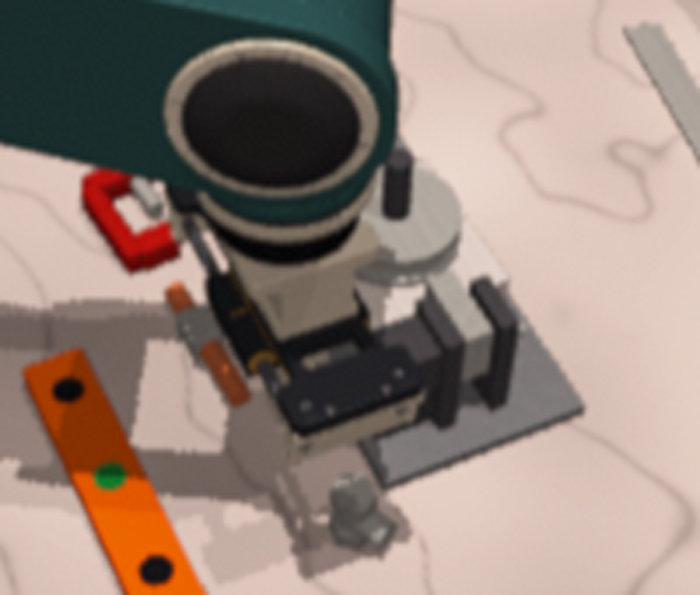

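Call:
jog_arm(
  increments="-0.25 0 0 0 0; -0.25 0 0 0 0; -0.25 0 0 0 0; -0.25 0 0 0 0; -0.25 0 0 0 0; -0.25 0 0 0 0; 0 0 0 0 0",
)

```text
clock: 18.55
tool_pos: [0.4885, -0.1232, 0.0586]
ee_rot: [0.262, -3.131, -0.0]
ft_force: [0.1, 0.3, 0.5]
finger_gap: 0.0006
```

Call:
jog_arm(
  increments="-0.2 0 0 0 0; -0.2 0 0 0 0; -0.2 0 0 0 0; -0.2 0 0 0 0; 0 0 0 0 0",
)

```text
clock: 18.97
tool_pos: [0.4963, -0.1219, 0.0587]
ee_rot: [-0.262, 3.131, 0.0]
ft_force: [-0.8, -0.5, -0.4]
finger_gap: 0.0004
```

```bash
python3 st.py
```

```text
18.9667 stand xy -92.70806624583435 -0.8688082508672017 [ 0.4963351  -0.12191745  0.05865622] [-0.84165805 -0.49909319 -0.36844163]
```

```bash
python3 - <<'E'
from h import *
from bench import *
n="side"
f=grab_frame(n); crop(f,230,430,180,350,3.5,"pics/s10.png")
s=sense();f=grab_frame("wrist"); crop(f,230,430,200,400,3,"pics/w10.png")
E
```

```text
(no output)
```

View pics/s10.png

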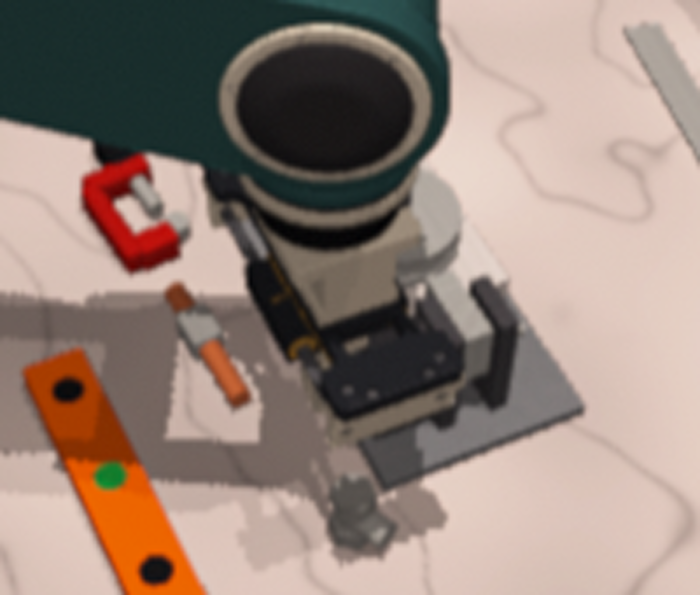

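View pics/w10.png

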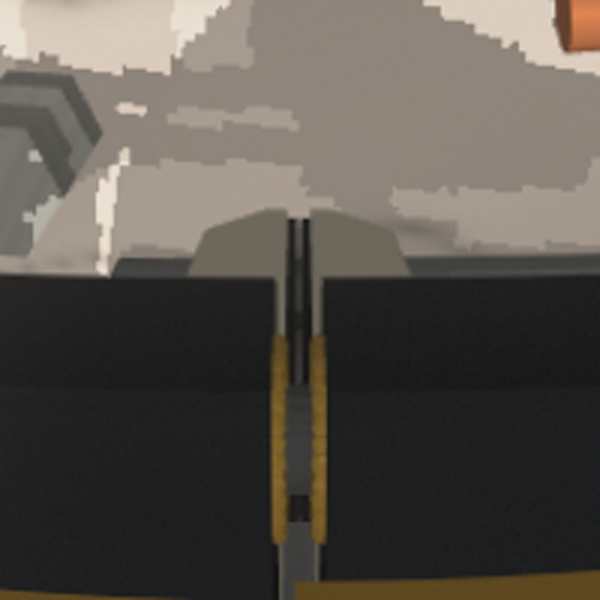

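Call:
jog_arm(
  increments="-0.2 0 0 0 0; -0.2 0 0 0 0; -0.1 0 0 0 0; 0 0 0 0 0; 0 0 0 0 0",
)

```text
clock: 19.48
tool_pos: [0.501, -0.1211, 0.0587]
ee_rot: [-0.262, 3.131, -0.0]
ft_force: [0.0, -0.1, -0.1]
finger_gap: 0.0002
```

Call:
jog_arm(
  increments="-0.1 0 0 0 0; -0.1 0 0 0 0; -0.1 0 0 0 0; 0 0 0 0 0; 0 0 0 0 0",
)

```text
clock: 19.9
tool_pos: [0.504, -0.1206, 0.0586]
ee_rot: [-0.262, 3.131, 0.0]
ft_force: [-0.9, -0.9, -0.0]
finger_gap: 0.0004
```

```bash
python3 st.py
```

```text
19.9 stand xy -84.9694238357777 -0.8627120044480598 [ 0.50396436 -0.12062087  0.0586413 ] [-0.90998098 -0.86799287 -0.00118411]
```

Call:
jog_arm(
  increments="-0.1 0 0 0 0; -0.1 0 0 0 0; 0 0 0 0 0; 0 0 0 0 0",
)

```text
clock: 20.23
tool_pos: [0.5059, -0.1203, 0.0586]
ee_rot: [-0.263, 3.131, 0.0]
ft_force: [-0.4, -0.4, 0.6]
finger_gap: 0.0007
```

Call:
jog_arm(
  increments="-0.1 0 0 0 0; -0.1 0 0 0 0; 0 0 0 0 0; 0 0 0 0 0",
)

```text
clock: 20.57
tool_pos: [0.5074, -0.12, 0.0585]
ee_rot: [0.262, -3.129, -0.0]
ft_force: [-6.1, -0.3, 2.2]
finger_gap: 0.0006
```

Call:
jog_arm(
  increments="-0.1 0 0 0 0; -0.1 0 0 0 0; 0 0 0 0 0; 0 0 0 0 0",
)

```text
clock: 20.9
tool_pos: [0.5077, -0.12, 0.0584]
ee_rot: [0.262, -3.125, -0.0]
ft_force: [-22.9, -2.1, 11.3]
finger_gap: 0.0005
```

```bash
python3 st.py
```

```text
20.9 stand xy -81.1691303826359 -0.8318070701276498 [ 0.50770628 -0.11995663  0.05836852] [-22.93720744  -2.13223833  11.28341207]
```

Call:
jog_arm(
  increments="0.3 0 0 0 0; 0.8 0 0 0 0; 1.5 0 0 0 0; 2 0 0 0 0; 2.5 0 -1 0 0; 1 0 -3 0 0; 0 0 -3 0 0; 0 0 -3 0 0; 0 0 -3 0 0; 0 0 -3 0 0; -1 0 -2 0 0; 0 0 0 0 0",
)

```text
clock: 21.9
tool_pos: [0.4413, -0.1317, 0.2432]
ee_rot: [-0.262, 3.125, -0.004]
ft_force: [0.4, -0.6, -0.1]
finger_gap: 0.0006
```

```bash
python3 - <<'E'
from h import *
from bench import *
for n in("wrist","side"):
    s=sense(); f=grab_frame(n); f["s"]=s; pickle.dump(f,open(n+"11.pkl","wb"))
    if n=="wrist": cv2.imwrite("pics/w11.png",f["frame"][:,:,::-1])
    else: crop(f,230,430,180,350,3.5,"pics/s11.png")
E
```

```text
(no output)
```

View pics/w11.png

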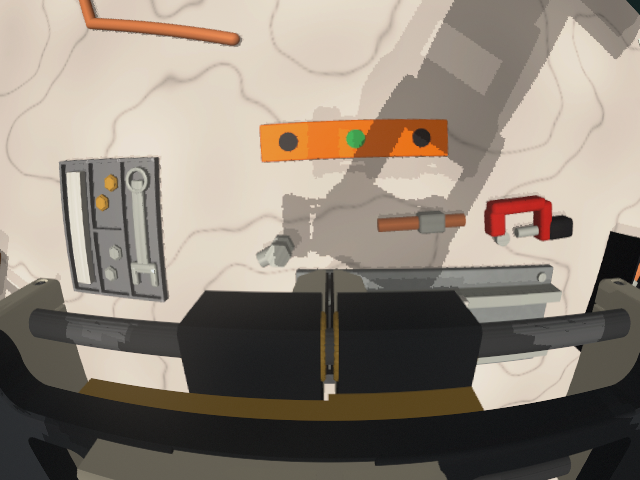

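View pics/s11.png

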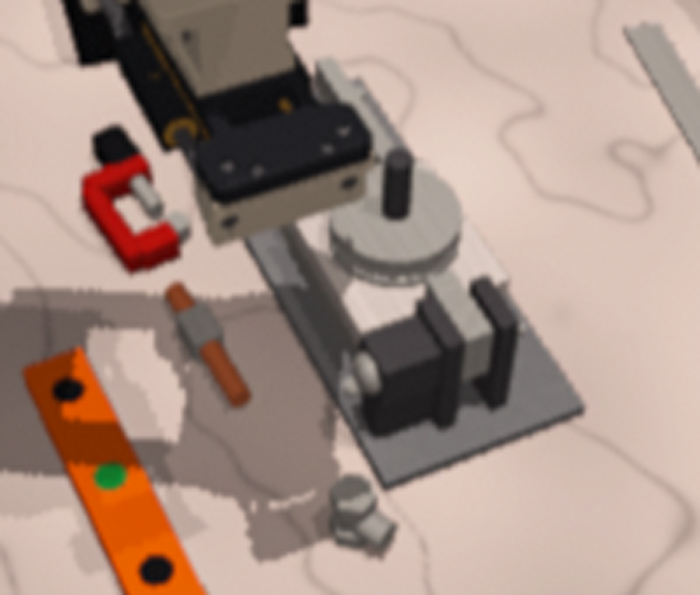

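Call:
jog_arm(
  increments="0 0 -2 0 0; -1.5 0 0 0 0; -3 0.5 0 0 0; -3 0.5 0 0 0; -3 0.5 0 0 0; -3 0.5 0 0 0; -2.5 0.5 0 0 0; 0 0 0 0 0; 0 0 0 0 0",
)

```text
clock: 22.75
tool_pos: [0.5933, -0.0797, 0.2563]
ee_rot: [0.264, -3.127, -0.001]
ft_force: [0.3, 0.0, 0.6]
finger_gap: 0.0006
```

```bash
python3 - <<'E'
from h import *
from bench import *
s=sense(); f=grab_frame("wrist"); f["s"]=s; pickle.dump(f,open("wrist12.pkl","wb"))
crop(f,220,440,60,280,2.7,"pics/w12.png")
print(s["clock"],s["tool_pos"])
E
```

```text
22.75 [ 0.59334726 -0.07973978  0.25629453]
```

View pics/w12.png

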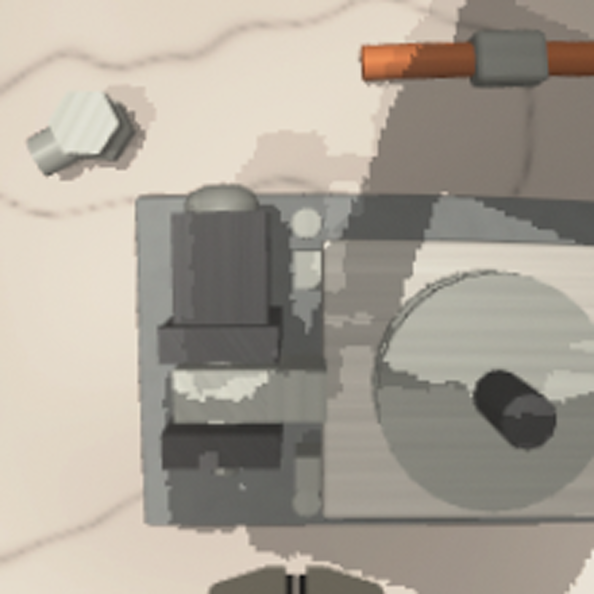

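```bash
python3 - <<'E'
from h import *
np.set_printoptions(precision=1,suppress=True)
yw=np.radians(9.6);o=np.array([587.6,-105.6])
R=lambda p:np.array([[np.cos(yw),np.sin(yw)],[-np.sin(yw),np.cos(yw)]])@(p-o)
for nm,s,u0,v0,pts in(("wrist12.pkl",2.7,220,60,dict(headtop=(222,185,72),headL=(186,207,70),bushL=(173,214,86),bushR=(266,212,86),lug=(172,400,90),post=(529,422,135))),):
    f=pickle.load(open(nm,"rb"))
    for n,(x,y,h) in pts.items(): print(n,R(wray(f,u0+x/s-.3,v0+y/s-.3,h/1000)[:2]*1000))
g=pickle.load(open("side11.pkl","rb"))
# side: head rim vs bush face
for n,(x,y,h) in dict(headdome=(355,375,70),).items(): print(n,R(ray(g,230+x/3.5-.4,180+y/3.5-.4,h/1000)[:2]*1000))
crop(g,310,360,255,315,9,"pics/s11b.png")
f=pickle.load(open("wrist12.pkl","rb")); crop(f,270,330,115,160,10,"pics/w12b.png")
E
```

```text
headtop [-71.3  -1. ]
headL [-63.8 -13.8]
bushL [-61.2 -16.5]
bushR [-61.5  14.7]
lug [  1.6 -17.3]
post [-0.1 94.3]
headdome [-71.9   1.5]
```

View pics/s11b.png

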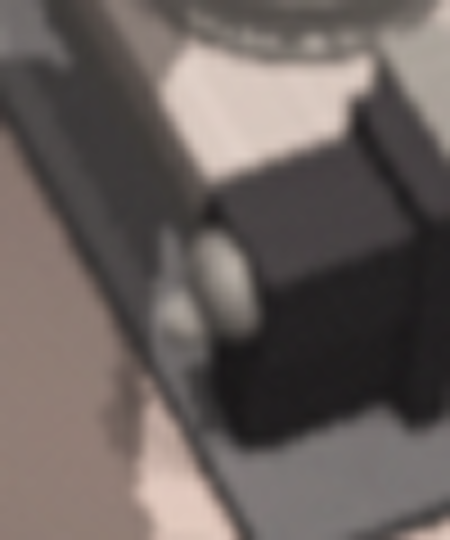

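View pics/w12b.png

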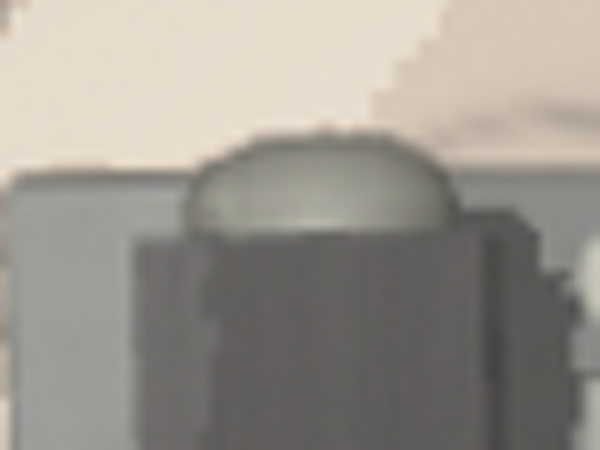

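```bash
python3 -c "
from bench import *
print(close_job())"
```

```text
the job is handed in; nothing more can be done
None
```

The whole job is done in the order asked and handed in; the last clock reading before hand-in was 22.75 s. No check failed.

- **Chock bar:** I gripped it about 42 mm from its middle and lifted it off the rails. It was released about 5 mm above the floor of the empty long compartment. The wrist picture afterwards showed it lying flat and centred there.
- **Carriage:** I drew it towards the fork by the post until the force rose to about 19 N at the stop. In the camera the lug end read about 16 mm past the pin axis and the post about 94 mm from it, against 16 and 95 mm expected. The difference is within the camera calibration.
- **Pin:** I pushed the head with the shut fingers until it stopped hard at about 23 N. The outer end of the head measured 71 to 72 mm from the origin in both the wrist and side views, against 72 mm expected when seated. The head lies against the bush with no visible gap. I did not see the tip come out of the far cheek directly; I judged that from the head's position.
- **Bystanders:** In the last views the tube cutter, fitting, offcut and spanner looked unmoved. The gripper was clear of everything at hand-in.

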